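# Clamp a batten in the drilling jig

### The job

Push the pine batten along its channel in the drilling jig until its end butts against the end stop block, then push the toggle clamp's handle over, away from the batten, until it snaps down into lock with the clamp's rubber foot pressing on the batten. Only push with the fingers: do not lift or tip the batten, and leave everything else on the bench where it is.

Things in the scene. Friction and masses are not known exactly. Their poses are not given: they have to be found in the camera images.
- jig: fixed drilling jig: grey-faced base board 250 x 400 x 18 mm with aluminium guides and a steel toggle clamp. Origin on the table under it; x points across the batten towards the clamp, y along the batten's channel towards the end stop, z up. The board spans x -120..130, y -250..150 mm, top at z 18. The clamp's bracket stands at x -7..47, y -14..14, up to z 80; its foot plate at x -5..82, y -23..23
- channel (a point): point on the base board's top, middle of the batten's channel, at jig (-55, 0, 18) mm. The channel runs along jig y and is 64 mm wide, between the far fence (22 mm high, x -23..-9, y -110..140) and the near rail (12 mm high, x -101..-87, y -90..110 mm); the dark steel end stop, 34 mm high, closes it at y 120. At y below -110 nothing stands beside the channel
- stop_face (a point): centre of the end stop's face that the batten's end must butt against, at jig (-55, 120, 33) mm
- batten: loose pine batten 60 mm wide (x), 240 long (y), 30 thick, about 0.2 kg, lying in the channel. Origin at the centre of its underside; axes along the jig's. Butted on the stop its origin is at jig (-55, 0, 18) mm; at the start it is 35 to 90 mm short of that, towards jig -y
- batten_end (a point): centre of the batten's free end face (its -y end), 15 mm above its underside; pushed here towards jig +y it slides with a few newtons. The space behind it (-y) is free
- clamp_pivot (a point): hinge of the clamp handle and of the clamp arm, at jig (30, 0, 73) mm; both turn in the jig's x-z plane, about an axis along jig y
- clamp_handle (a joint): angle of the clamp's handle, rad: 0 = open, upright but leaning 0.17 rad towards the batten (jig -x); grows as it swings over to jig +x and down; 1.48 = stop, locked, 0.26 rad above the horizontal. A spring holds it open up to its dead point at about 0.8: about 4 N at the grip overcome it at first, ever less towards the dead point; past it the handle snaps to 1.48 and stays there
- handle_grip (a point): centre of the handle's black rubber grip, 100 mm from the pivot; the grip is a round bar of 24 mm diameter along the handle, 66 to 134 mm from the pivot
- lock_point (a point): fixed point where the grip's centre lies when the handle is locked: jig (127, 0, 99) mm
- clamp_arm: steel clamp arm linked to the handle, 14 mm wide, origin at the pivot, reaching 92 mm from it over the batten, with a sprung rubber foot of 22 mm diameter under its end, 85 mm out. Handle open: it rises at 0.55 rad, its end about 135 mm above the table, the foot well clear of the batten. Locked: it lies level and the foot presses on the batten with about 4 N at jig (-55, 0) mm
- screw_jar: closed glass jar with a steel cap, 40 mm diameter, 45 mm high, standing on the far left part of the jig's base board; origin at the centre of its underside; not to be moved
- bit_case: closed grey drill-bit case, 45 x 80 x 18 mm, lying on the far right part of the jig's base board; origin at the centre of its underside; not to be moved
- spray_can: aluminium spray can with a paper wrap, 66 mm diameter, 183 mm high, standing on the mat to the right; origin at the centre of its underside; not to be moved
- drink_bottle: purple drinking bottle, 74 mm diameter, 218 mm high, standing on the mat to the left; origin at the centre of its underside; not to be moved
- tape_roll: roll of tape, 104 mm diameter, 25 mm high, lying flat on the mat to the left; origin at the centre of its underside; not to be moved
- putty_tub: round tub with a pink lid, 76 mm diameter, 40 mm high, on the mat to the right; origin at the centre of its underside; not to be moved

How it is judged:
By the outcome, as a careful person would: the job done as asked, in the order asked, and still so for the second after the job is handed in, with the robot touching nothing.
It also fails if it takes over 50 s, if anything falls off the work surface, if the arm or the gripper's body presses on something with over 40 N, if the wrist force passes 120 N, or if a joint passes its speed limit or range.

### The arm

A 7-joint arm with a two-finger parallel gripper is mounted at the origin on the work surface. World frame = base frame: x ahead of the robot, y to its left, z up, the work surface at z = 0. Lengths are in m, angles in degrees, forces in N, time in s.
With the tool pointing down it reaches from about 0.35 to 0.775 m from the base axis. Payload 3.1 kg.
Tool frame: the origin (TCP) lies on the centre line of the jaws, within the pads' length; the fingertips stand 17 mm ahead of it and the grasp point (between the pads) lies 2 mm behind it (robot.tip_reach is the distance from the TCP to the fingertips, in m); z points along the fingers, y is the direction in which the jaws open and shut (so a half turn about z gives the same grasp; the last joint's range is limited). The gripper opens to 85 mm and grips with 20 to 120 N. Pads are 22 mm wide; open, the fingers measure 114 mm over their backs; the gripper's body (76 mm by 85 mm) begins 54 mm behind the grasp point. The pads swing forward as they close: fully open they stand 13 mm farther back than shut.
Start: joints at [67.282, 17.813, 0.802, 86.603, -0.252, 75.585, -1.558], TCP at [0.191, -0.516, 0.248] pointing down, gripper open.
Joint ranges: [-154.91, 154.91], [-16.99, 109.72], [-72.82, 74.43], [7.12, 147.25], [-82.49, 262.49], [11.32, 116.49], [-174.64, 174.64]. Speed limits (degrees/s): [159.86, 159.86, 180, 180, 180, 180, 180].

### API

Orientations are given as [roll, pitch, yaw] about the fixed x, y, z axes, in that order (R = Rz(yaw) Ry(pitch) Rx(roll)).
In Python, from station import robot, fingers, vision, workorder, recognise gives the robot as it stands. Calls block until the motion is done:
- robot.move_to(position, orientation): joint-space move of the TCP to a pose.
- robot.line_to(position, orientation=None, velocity=0.15, f_stop=None): straight line of the TCP; orientation=None keeps the orientation; velocity is the mean speed in m/s. With f_stop (N) it stops when the force on the tool has changed by that much, and returns True; else False.
- robot.move_j(angles): joint-space move.
- fingers.gripper_to(opening, force=None): opening from 0.0 (shut) to 1.0 (fully open); force is the grip in N (None keeps the last); returns when the fingers have stopped.
- robot.pause(seconds).
- robot.inverse_kinematics(position, orientation): joint angles nearest the present ones, or None.
- vision.grab_frame(name): name is "side" or "top" or "wrist"; returns the picture (384x512x3 uint8, red, green, blue); there is no depth.
- vision.calibration(name): a dict with "mtx" (3x3 intrinsics, pixels), "extrinsics" (4x4, takes a point from world to camera coordinates); the wrist camera has in their place "T_tool_cam" (4x4, takes a point from camera to tool coordinates, whose origin is the TCP and whose axes are the flange's). Camera axes: x right, y up, looking along -z (the intrinsics and any distortion apply to the point x, -y, -z); pixel columns grow to the right and rows downward; lengths in m; the calibration is good to about 2 mm. The wrist camera is an equidistant fisheye: a pixel r from the principal point sees the ray r / f radians off the axis. A picture is of the moment at which its call begins: read the wrist's pose just before it. calibration takes no time and is no camera call.
A pose or a line that the arm cannot do raises robot.PlanningError and nothing moves.
- workorder.close_job(): hands the job in, once; it reports no verdict.
Trained networks look in the newest picture that a camera, given by its name, has taken for a name from the list of things; names that differ only in an ending like _2 or _b are one class to them, and where a whole thing is asked for, a point or a joint stands for the part that bears it (a point fixed in the world has none). Each returns a list of dicts, best first, with "p" (0 to 1); they miss things now and then, are a little off and sometimes report something else, mostly with a low value. They report only what shows in the picture. A call takes as long as a camera call.
- recognise(label, camera): "rect" ([centre column, centre row, width, height] in pixels, round what is visible of it).
Readings, each from a call of its own:
- robot.current_time_s(): time.
- robot.current_joint_positions(): joint angles.
- robot.current_dq(): joint speeds.
- robot.current_joint_torque(): joint torques, N m.
- robot.current_tool_pos(): TCP position.
- robot.current_eef_rot(): TCP orientation.
- robot.current_contact_force(): force on the tool from outside, world axes, zero at the start.
- robot.current_torque(): the same for the moment, N m.
- robot.current_finger_gap(): opening from 0.0 (shut) to 1.0 (fully open).
Only numpy, scipy, OpenCV 4.12 (cv2) and the standard library are available. Lean on these libraries where they do the work, as an engineer would, in place of code of your own. Each camera call takes 0.05 s, during which the arm holds its last target.

## Working session

There is one attempt and no reset: what is moved stays moved. The work goes in short steps, each a Python script; the robot and the scene stay as the last script left them, time stands still between calls to the robot, and variables do not carry over. Pictures are saved under pics/ and viewed, and the job is handed in when it is done.

```bash
ls; mkdir -p pics; python3 - <<'E'
from station import robot, fingers, vision, workorder, recognise
import cv2
for n in ["side","top","wrist"]:
    f=vision.grab_frame(n); cv2.imwrite(f"pics/{n}0.png",f[:,:,::-1])
    c=vision.calibration(n); print(n,{k:(v.round(4).tolist() if hasattr(v,'round') else v) for k,v in c.items()})
    for l in ["jig","batten","clamp_handle","clamp_arm","handle_grip","screw_jar","bit_case"]:
        try: print(l,[(r["p"],[round(x) for x in r["rect"]]) for r in recognise(l,n)][:2])
        except Exception as e: print(l,e)
print(robot.current_time_s(), robot.current_tool_pos(), robot.current_eef_rot(), robot.tip_reach)
E
```

```text
pics
side {'mtx': [[418.7572, 0.0, 247.9469], [0.0, 418.7572, 190.2979], [0.0, 0.0, 1.0]], 'extrinsics': [[-0.8841, -0.4672, 0.0097, 0.499], [0.2378, -0.4319, 0.87, -0.2531], [-0.4023, 0.7715, 0.493, -1.1582], [0.0, 0.0, 0.0, 1.0]]}
jig [(0.84, [257, 218, 112, 95])]
batten [(0.65, [158, 291, 40, 86]), (0.64, [282, 212, 41, 49])]
clamp_handle [(0.61, [253, 192, 9, 35])]
clamp_arm [(0.68, [298, 169, 17, 20])]
handle_grip [(0.45, [254, 189, 13, 37])]
screw_jar [(0.56, [299, 168, 21, 18]), (0.47, [218, 228, 12, 16])]
bit_case [(0.43, [250, 195, 19, 13])]
top {'mtx': [[357.7933, 0.0, 256.8047], [0.0, 357.7933, 193.9528], [0.0, 0.0, 1.0]], 'extrinsics': [[0.0084, -1.0, 0.0012, 0.0021], [0.993, 0.0085, 0.1179, -0.5703], [-0.1179, 0.0002, 0.993, -1.1978], [0.0, 0.0, 0.0, 1.0]]}
jig [(0.97, [275, 204, 123, 79]), (0.46, [305, 175, 22, 16])]
batten [(0.84, [291, 218, 69, 21]), (0.19, [304, 176, 22, 16])]
clamp_handle [(0.35, [120, 238, 32, 29])]
clamp_arm [(0.58, [262, 212, 11, 20])]
handle_grip []
screw_jar [(0.64, [117, 193, 44, 30]), (0.46, [275, 201, 124, 79])]
bit_case [(0.67, [304, 177, 25, 13]), (0.48, [259, 198, 6, 8])]
wrist {'mtx': [[297.3186, 0.0, 256.9549], [0.0, 297.3186, 189.5702], [0.0, 0.0, 1.0]], 'T_tool_cam': [[0.0007, 0.9466, 0.3224, 0.0837], [1.0, -0.0006, -0.0005, 0.0001], [-0.0003, 0.3224, -0.9466, -0.1254], [0.0, 0.0, 0.0, 1.0]]}
jig []
batten []
clamp_handle []
clamp_arm []
handle_grip []
screw_jar []
bit_case []
1.2 [ 0.19108545 -0.51576017  0.24828655] [1.79998586e+02 2.41580237e-04 2.03295568e+01] 0.017
```

```bash
python3 - <<'E'
import cv2
a=cv2.imread("pics/top0.png"); cv2.imwrite("pics/topc.png",cv2.resize(a[140:270,180:380],None,fx=4,fy=4,interpolation=cv2.INTER_CUBIC)) 
a=cv2.imread("pics/side0.png"); cv2.imwrite("pics/sidec.png",cv2.resize(a[150:290,180:340],None,fx=4,fy=4,interpolation=cv2.INTER_CUBIC))
E
```

```text
(no output)
```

View pics/top0.png

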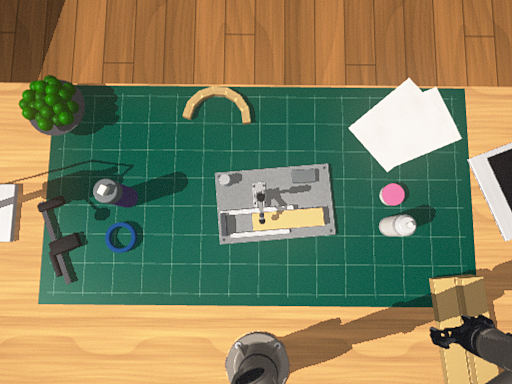

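View pics/side0.png

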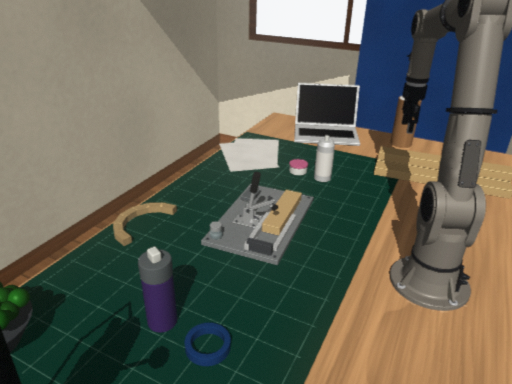

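View pics/topc.png

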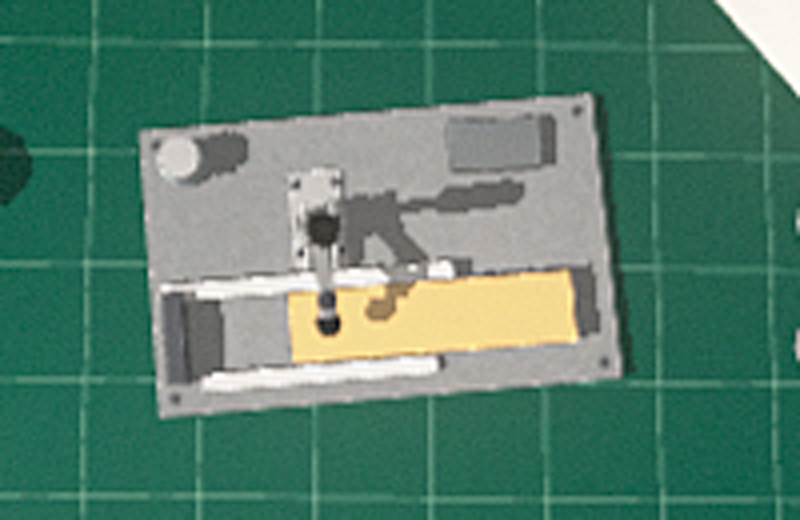

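View pics/sidec.png

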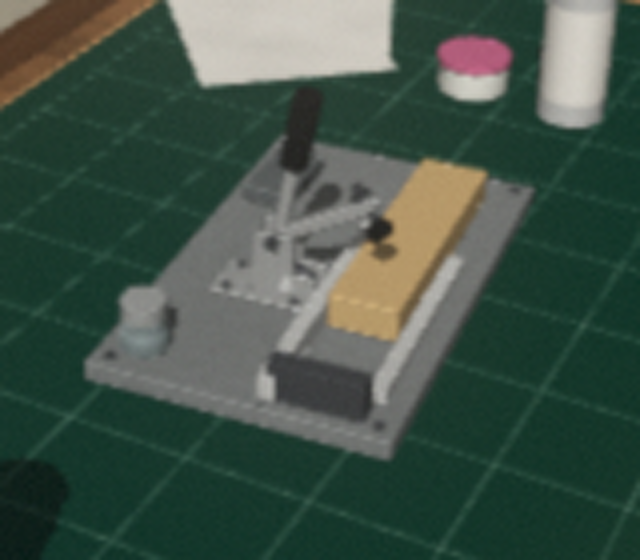

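```bash
cat > h.py <<'E'
import numpy as np, cv2
from scipy.optimize import least_squares
from station import robot, fingers, vision, workorder, recognise
cal={n:vision.calibration(n) for n in ["side","top"]}
def proj(n,P):
    c=cal[n];E=np.array(c["extrinsics"]);p=np.atleast_2d(P)@E[:3,:3].T+E[:3,3]
    p=p*[1,-1,-1];q=p@np.array(c["mtx"]).T
    return q[:,:2]/q[:,2:]
def jig2w(J,q):
    c,s=np.cos(q[2]),np.sin(q[2]);J=np.atleast_2d(J)
    return np.c_[q[0]+c*J[:,0]-s*J[:,1],q[1]+s*J[:,0]+c*J[:,1],J[:,2]+(q[3] if len(q)>3 else 0)]
def tri(px):
    f=lambda P:np.concatenate([proj(n,P)[0]-np.array(v) for n,v in px.items()])
    r=least_squares(f,[.55,0,.05]);return r.x,r.fun
E
python3 - <<'E'
from h import *
cr=lambda pts,o:(np.array(pts,float)+.5)/4-.5+o
C=np.array([[.13,.15,.018],[.13,-.25,.018],[-.12,-.25,.018],[-.12,.15,.018]])
T=cr([(140,130),(590,93),(622,378),(160,416)],[180,140]); S=cr([(88,362),(283,138),(533,186),(390,443)],[180,150])
f=lambda q:np.r_[(proj("top",jig2w(C,q))-T).ravel(),(proj("side",jig2w(C,q))-S).ravel()]
r=least_squares(f,[.55,0,0,0]);print(r.x,np.degrees(r.x[2]),r.fun.round(1))
for t,s in zip(T,S): print(tri({"top":t,"side":s}))
q=r.x; np.save("q.npy",q)
# batten
B=lambda y:np.array([[-.025,y-.12,.048],[-.085,y-.12,.048],[-.025,y+.12,.048]])
bt=cr([(573,269),(578,343),(290,292)],[180,140]);bs=cr([(425,160),(487,172),(330,297)],[180,150])
g=lambda y:np.r_[(proj("top",jig2w(B(y[0]),q))-bt).ravel(),(proj("side",jig2w(B(y[0]),q))-bs).ravel()]
r=least_squares(g,[-.06]);print(r.x,r.fun.round(1))
for t,s in zip(bt,bs): print(tri({"top":t,"side":s})[0].round(4))
# grip end
p=tri({"top":cr([(323,229)],[180,140])[0],"side":cr([(307,95)],[180,150])[0]});print("grip top",p)
print("grip top expected",jig2w([[.030-.134*np.sin(.17),0,.073+.134*np.cos(.17)]],q))
for l,J in dict(stop=[-.055,.12,.033],bend=[-.055,r.x[0]-.12,.033],grip=[.03-.1*np.sin(.17),0,.073+.1*np.cos(.17)],lock=[.127,0,.099]).items():print(l,jig2w([J],q))
E
```

```text
[ 0.53174264 -0.00534264  0.09236072 -0.0036528 ] 5.291879702388712 [ 0.   0.4  0.5  0.3  0.2 -0.   0.1  0.3 -1.1  0.1 -0.5 -0.8  0.2  0.3
  0.2  0.3]
(array([0.64631418, 0.15495643, 0.01500607]), array([ 0.29812561,  0.62710739, -0.5968562 , -0.12326539]))
(array([ 0.68415855, -0.24186695,  0.01150502]), array([ 0.20177082,  0.47124471, -0.55270364, -0.0768416 ]))
(array([ 0.43552216, -0.26400587,  0.01631544]), array([-0.0315008 , -0.09015021,  0.10152003,  0.00243984]))
(array([0.39917767, 0.1331524 , 0.01547221]), array([ 0.02731727,  0.0706546 , -0.0634712 , -0.00499905]))
[-0.08976504] [-0.4  0.1  0.2 -0.7 -0.1  0.3 -0.5 -0.5 -0.  -0.2 -0.5 -0.5]
[ 0.5261 -0.2188  0.0414]
[ 0.4649 -0.221   0.0445]
[0.504  0.0218 0.0421]
grip top (array([ 0.54082652, -0.00409875,  0.20064754]), array([ 0.13192168,  0.31252123, -0.34628942, -0.04512525]))
grip top expected [[ 0.53904097 -0.00466663  0.20141556]]
stop [[0.46590953 0.10907328 0.0293472 ]]
bend [[ 0.49632358 -0.21928623  0.0293472 ]]
grip [[ 0.54476865 -0.00413611  0.16790568]]
lock [[0.65820134 0.00637051 0.0953472 ]]
```

```bash
python3 - <<'E'
from h import *
q=np.load("q.npy")
for n in ["side","top"]:
    vision.grab_frame(n)
    for l in ["spray_can","putty_tub","drink_bottle"]:
        R=recognise(l,n); print(n,l,[(r["p"],[round(x) for x in r["rect"]]) for r in R[:2]])
def can(u,v):
    # base centre guess from the side picture
    f=lambda P:proj("side",[P[0],P[1],.09])[0]-[u,v]
    return least_squares(f,[.5,-.4]).x
print("can mid",can(324,160))
P=can(324,160); print(proj("top",[[*P,.183],[*P,0]]), "seen top approx 407,227")
for nm,J,yaws in [("push",[-.055,-.25,.05],[-90,90,0,180]),("pushend",[-.055,-.131,.05],[-90,90,0,180]),("hs",[-.03,0,.18],[-90,90,0,180]),("he",[.12,0,.155],[-90,90,0,180])]:
    w=jig2w([J],q)[0]
    for y in yaws:
        a=robot.inverse_kinematics(w,[180,0,y+np.degrees(q[2])]); print(nm,y,None if a is None else np.round(a,0))
E
```

```text
side spray_can [(0.6, [325, 160, 21, 46]), (0.24, [254, 190, 9, 34])]
side putty_tub [(0.52, [298, 167, 20, 18])]
side drink_bottle [(0.71, [157, 290, 36, 88])]
top spray_can [(0.6, [398, 225, 36, 19]), (0.25, [274, 204, 118, 76])]
top putty_tub [(0.94, [390, 194, 21, 24])]
top drink_bottle [(0.97, [116, 192, 44, 30]), (0.71, [305, 177, 26, 12])]
can mid [ 0.45637471 -0.4257294 ]
[[401.2258558  227.10533707]
 [380.19752666 228.46158314]] seen top approx 407,227
push -90 [  22.   30.    5.   99.   -4.   51. -146.]
push 90 [ 42.  32. -23.  98.  15.  52.  19.]
push 0 [ 33.  31. -10.  99.   6.  51. -64.]
push 180 [ 49.  35. -33.  98.  22.  54. 103.]
pushend -90 [  16.   25.   -3.  107.    1.   47. -162.]
pushend 90 [ 37.  29. -30. 107.  19.  50.   3.]
pushend 0 [ 29.  27. -19. 107.  11.  48. -80.]
pushend 180 [ 41.  30. -35. 107.  21.  50.  91.]
hs -90 [ -49.   25.   65.  102.  -25.   68. -152.]
hs 90 [ 30.  20. -40.  99.  14.  66.  -8.]
hs 0 [ 25.  18. -32.  99.  11.  65. -95.]
hs 180 [ 34.  21. -45.  99.  16.  66.  80.]
he -90 [ -37.   47.   64.   79.  -42.   80. -148.]
he 90 [ 23.  40. -44.  76.  27.  75. -15.]
he 0 [ 13.  36. -25.  76.  15.  71. -97.]
he 180 [ 23.  40. -43.  76.  27.  74.  75.]
```

```bash
python3 - <<'E'
from h import *
q=np.load("q.npy");o=[180,0,180+np.degrees(q[2])]
W=lambda x,y,z:jig2w([[x,y,0]],[*q[:3]])[0]+[0,0,z]
fingers.gripper_to(0.0)
p=robot.current_tool_pos(); robot.line_to([p[0],p[1],.36],velocity=.2)
robot.move_to(W(-.055,-.25,.33),o)
robot.line_to(W(-.055,-.25,.044),o,velocity=.15)
cv2.imwrite("pics/w1.png",vision.grab_frame("wrist")[:,:,::-1])
cv2.imwrite("pics/s1.png",cv2.resize(vision.grab_frame("side")[140:280,180:380],None,fx=4,fy=4,interpolation=cv2.INTER_CUBIC)[:,:,::-1])
print(robot.current_time_s(),robot.current_tool_pos(),robot.current_contact_force(),robot.current_joint_positions())
E
```

```text
6.9667 [ 0.50053896 -0.25952698  0.04465273] [-1.06946844 -0.00723664 -0.74948743] [ 45.93978583  33.62796069 -28.25394799  98.06912025  19.15742349
  53.06565238 105.35350482]
```

View pics/w1.png

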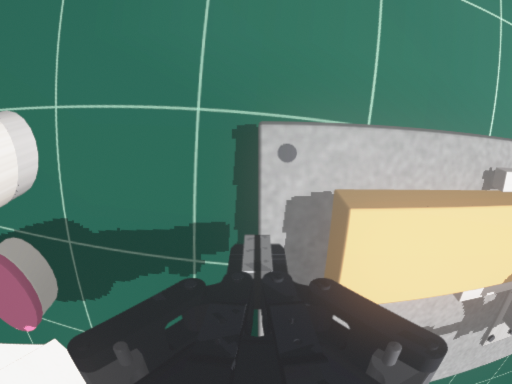

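View pics/s1.png

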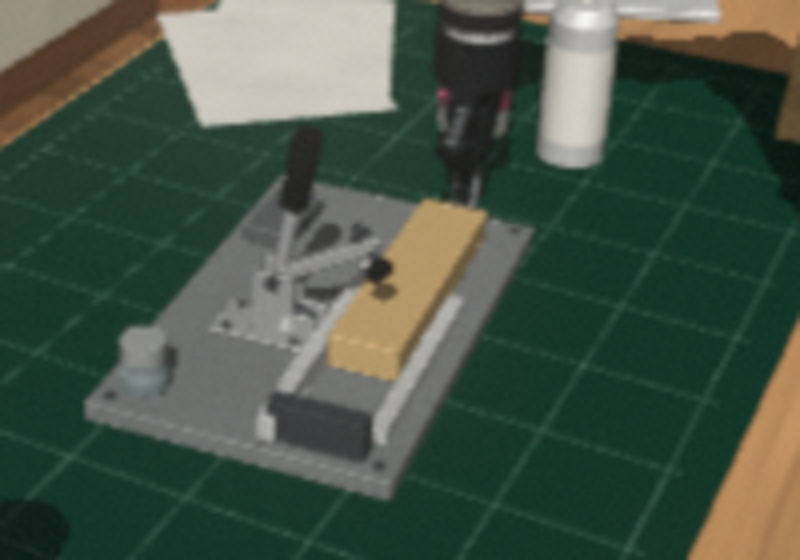

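```bash
python3 - <<'E'
from h import *
q=np.load("q.npy");o=[180,0,180+np.degrees(q[2])]
W=lambda x,y,z:jig2w([[x,y,0]],[*q[:3]])[0]+[0,0,z]
def J():
    p=robot.current_tool_pos()-[q[0],q[1],0];c,s=np.cos(q[2]),np.sin(q[2]);return np.round([c*p[0]+s*p[1],-s*p[0]+c*p[1],p[2]],4)
print(robot.line_to(W(-.055,-.165,.044),o,velocity=.06,f_stop=15),J(),robot.current_contact_force())
print(robot.line_to(W(-.055,-.11,.044),o,velocity=.03,f_stop=12),J(),robot.current_contact_force(),robot.current_time_s())
cv2.imwrite("pics/t2.png",cv2.resize(vision.grab_frame("top")[140:270,180:380],None,fx=4,fy=4,interpolation=cv2.INTER_CUBIC)[:,:,::-1])
cv2.imwrite("pics/s2.png",cv2.resize(vision.grab_frame("side")[140:280,180:380],None,fx=4,fy=4,interpolation=cv2.INTER_CUBIC)[:,:,::-1])
E
```

```text
False [-0.0549 -0.165   0.044 ] [ 0.68240812  0.21281225 -0.91041531]
True [-0.0559 -0.1335  0.0438] [-0.09372542 -1.218296    1.03661784] 9.6917
```

View pics/t2.png

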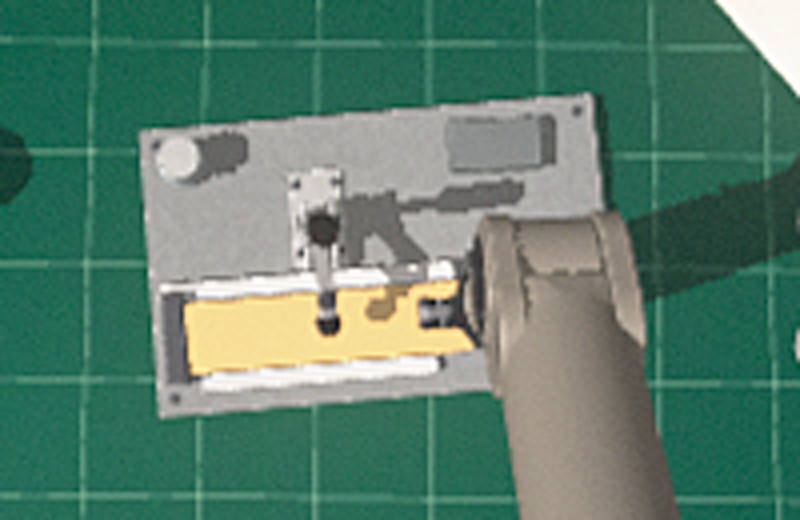

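View pics/s2.png

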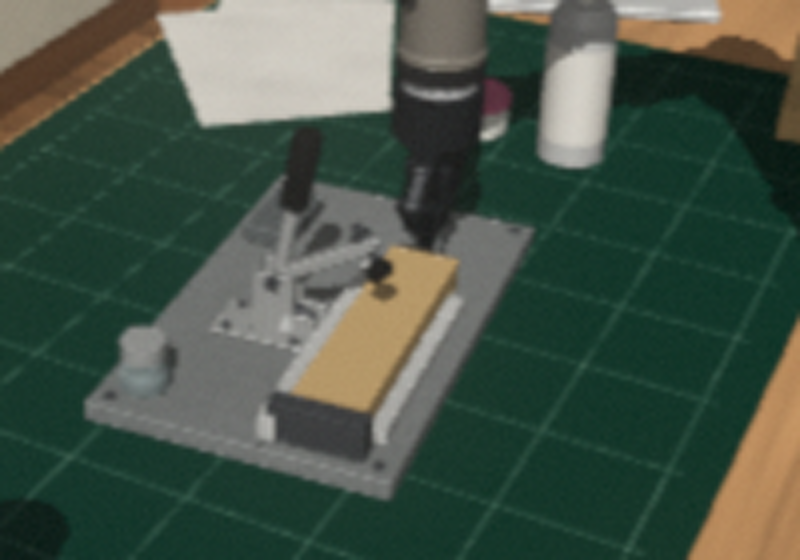

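```bash
python3 - <<'E'
from h import *
q=np.load("q.npy");o=[180,0,180+np.degrees(q[2])]
W=lambda x,y,z:jig2w([[x,y,0]],[*q[:3]])[0]+[0,0,z]
def J():
    p=robot.current_tool_pos()-[q[0],q[1],0];c,s=np.cos(q[2]),np.sin(q[2]);return np.round([c*p[0]+s*p[1],-s*p[0]+c*p[1],p[2]],4)
print(robot.line_to(W(-.055,-.12,.044),o,velocity=.03,f_stop=12),J())
robot.line_to(W(-.055,-.18,.044),o,velocity=.1)
robot.line_to(W(-.055,-.18,.30),o,velocity=.2)
robot.move_to(W(-.05,0,.30),o)
robot.line_to(W(-.05,0,.177),o,velocity=.12)
cv2.imwrite("pics/t3.png",cv2.resize(vision.grab_frame("top")[140:270,180:380],None,fx=4,fy=4,interpolation=cv2.INTER_CUBIC)[:,:,::-1])
cv2.imwrite("pics/s3.png",cv2.resize(vision.grab_frame("side")[140:280,180:380],None,fx=4,fy=4,interpolation=cv2.INTER_CUBIC)[:,:,::-1])
cv2.imwrite("pics/w3.png",vision.grab_frame("wrist")[:,:,::-1])
print(robot.current_time_s(),J(),robot.current_contact_force())
E
```

```text
True [-0.0566 -0.1336  0.0434]
14.2333 [-0.0494 -0.      0.1778] [ 0.06927688 -1.08903189  0.29360661]
```

View pics/s3.png

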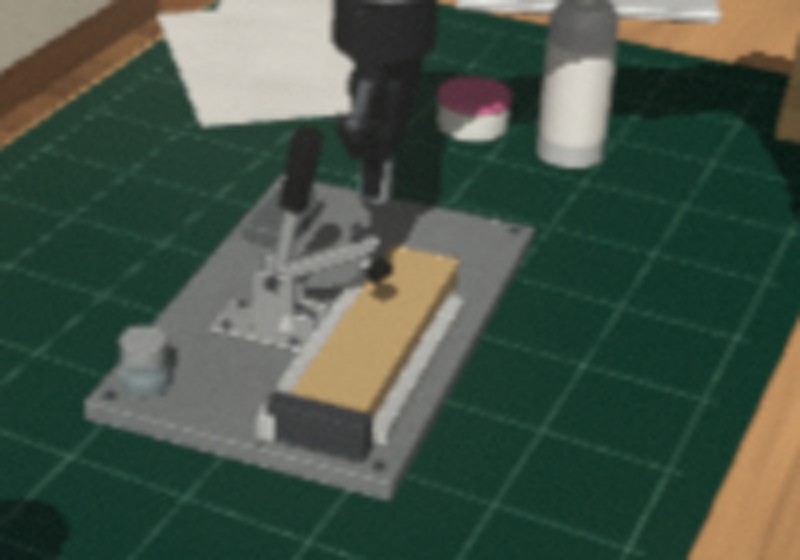

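View pics/w3.png

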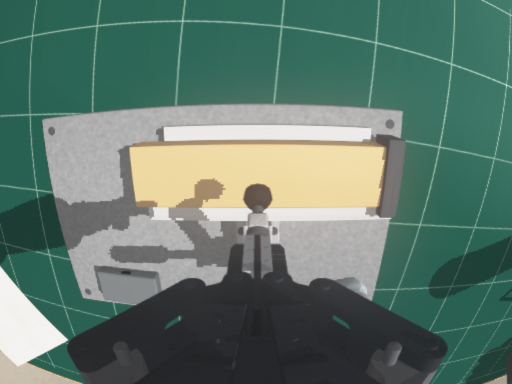

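The wrist picture shows the batten's end against the stop at column 385. The fingers are centred over the clamp arm, with the handle beyond them. Next I push the handle over.

```bash
python3 - <<'E'
from h import *
q=np.load("q.npy");o=[180,0,180+np.degrees(q[2])]
W=lambda x,y,z:jig2w([[x,y,0]],[*q[:3]])[0]+[0,0,z]
def J():
    p=robot.current_tool_pos()-[q[0],q[1],0];c,s=np.cos(q[2]),np.sin(q[2]);return np.round([c*p[0]+s*p[1],-s*p[0]+c*p[1],p[2]],4)
for x,z in [(-.01,.178),(.012,.179),(.035,.176),(.062,.170),(.075,.161),(.086,.152)]:
    hit=robot.line_to(W(x,0,z),o,velocity=.06,f_stop=20); print(hit,J(),robot.current_contact_force().round(1))
    if hit: break
robot.pause(.3)
cv2.imwrite("pics/s4.png",cv2.resize(vision.grab_frame("side")[140:280,180:380],None,fx=4,fy=4,interpolation=cv2.INTER_CUBIC)[:,:,::-1])
print(robot.current_time_s(),robot.current_contact_force())
E
```

```text
False [-1.080e-02  1.000e-04  1.775e-01] [-2.4 -0.2  0.5]
False [0.0119 0.     0.1791] [-4.1 -0.7  2.9]
False [0.0355 0.     0.1762] [-2.2  0.2  2.5]
False [6.260e-02 1.000e-04 1.698e-01] [ 0.   0.2 -0.1]
False [7.500e-02 1.000e-04 1.605e-01] [-0.1  0.4  0.2]
False [0.0859 0.     0.1514] [0.2 0.1 0.1]
17.8583 [ 0.06401217 -0.08312491  0.60812958]
```

View pics/s4.png

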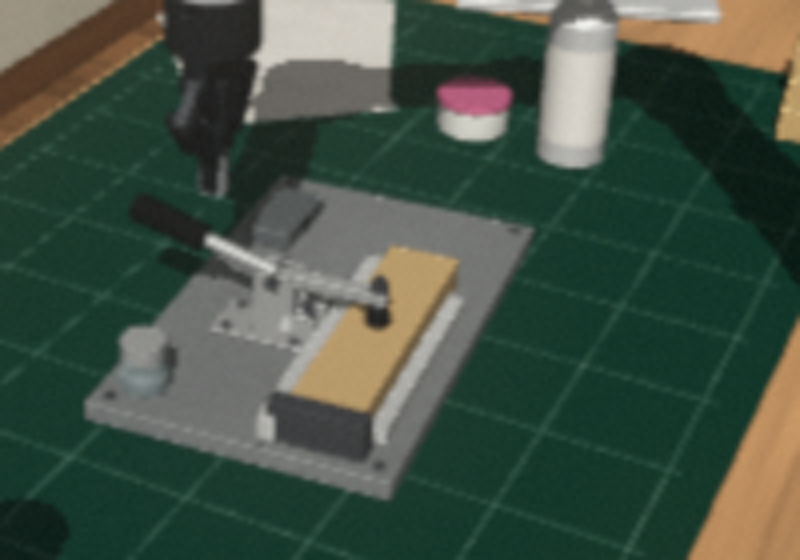

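The handle has snapped over: the grip lies at about (165,220) in this crop, and the foot is on the batten at (378,310). Now I'll retreat straight up and check.

```bash
python3 - <<'E'
from h import *
q=np.load("q.npy");o=[180,0,180+np.degrees(q[2])]
W=lambda x,y,z:jig2w([[x,y,0]],[*q[:3]])[0]+[0,0,z]
robot.line_to(W(.08,0,.30),o,velocity=.15)
robot.move_to(W(-.06,-.16,.36),o)
S=vision.grab_frame("side");T=vision.grab_frame("top")
cv2.imwrite("pics/t5.png",cv2.resize(T[140:270,180:380],None,fx=4,fy=4,interpolation=cv2.INTER_CUBIC)[:,:,::-1])
im=cv2.resize(S[140:280,150:350],None,fx=4,fy=4,interpolation=cv2.INTER_CUBIC)[:,:,::-1].copy()
for r in [.066,.1,.134]:
    P=jig2w([[.03+r*np.cos(.26),0,.073+r*np.sin(.26)]],q); u=(proj("side",P)[0]-[150,140]+.5)*4-.5
    cv2.circle(im,tuple(int(a) for a in u),4,(0,0,255),1)
cv2.imwrite("pics/s5.png",im)
print(robot.current_time_s(),robot.current_contact_force())
E
```

```text
19.975 [ 0.08427638 -0.11054106  0.48321477]
```

View pics/s5.png

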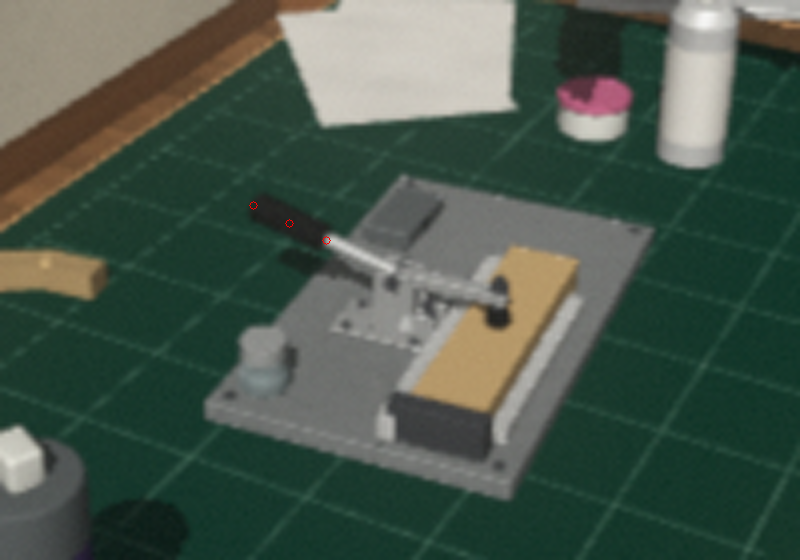

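View pics/t5.png

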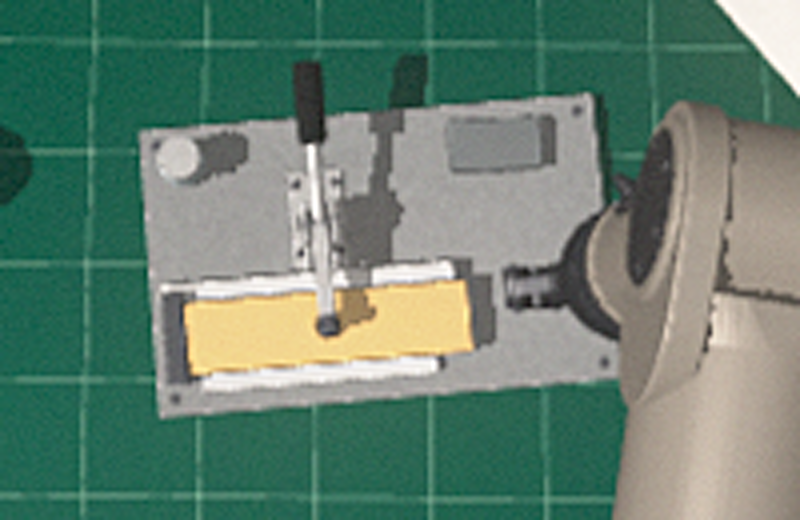

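The grip lies on the predicted locked line, the foot presses on the batten, and the batten is against the stop. The jar and the bit case have not moved.

```bash
python3 - <<'E'
from station import workorder, robot
print(workorder.close_job(), robot.current_time_s())
E
```

```text
the job is handed in; nothing more can be done
the job is handed in; nothing more can be done
```

The batten is butted against the end stop and the toggle clamp is locked on it. I handed the job in at about 20 s.

- **Batten:** I pushed it about 90 mm along the channel with shut fingers. The arm stopped on force with the TCP at jig y -133.5 mm. A second push stopped at the same place, within 1 mm of where a butted batten should stop it. Both cameras show the end against the stop.
- **Clamp:** I pushed the handle over with a peak force of about 5 N, and it snapped past its dead point. In the side picture the grip lies on the predicted locked position, 0.26 rad above the horizontal. The arm is level with its foot on the batten.
- **Surroundings:** The jar, bit case, spray can and tub look unmoved in the last pictures, and the arm was clear of everything. I did not re-check the bottle and tape roll in the last pictures, but the arm never went near them.
- **Disagreement:** My jig fit came out 3.7 mm lower than the stated heights. I put this down to calibration and picking error, and it did not affect the pushes.

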